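Feed one furniture glide and slide it to its foot

TASK

On the upholsterer's bench, press the plunger of the glide feeder all the way down once, so that it ejects a single furniture glide (black disc), and let the plunger come back up. Then, without picking anything up, push the ejected glide sideways along the feeder's tray with the fingertips into the bay where the round turned wooden foot stands, until it lies flat and wholly inside that bay, beside the foot. Leave both feet, the other glides and the things around where they are.

Things in the scene. Friction and masses are not known exactly. Their poses are not given: they have to be found in the camera images.
- feeder: fixed bench feeder for glides. Origin on the table top under the magazine's centre; +x: the way a glide is ejected, +y left of that, z up. In mm: grey housing x -116 to -22, |y| to 30, 45 high; clear square magazine tube |x|, |y| to 20, 62 high; level aluminium apron x 20 to 95, |y| to 36, top 8 high; a bay on each side of the apron; a lip x 95 to 99, 16 high, in front of all three
- ejected (a point): point on the apron's top (8 mm above the table) at feeder x 49, y 0: centre of the glide after a slow full press (after a fast one further out in +x, at most against the front lip, x 79). It is then clear of the magazine by 13 mm. A blade inside, driven by the plunger at twice its travel, pushes out the lowest glide; once the plunger is up, the next one has dropped to the bottom
- plunger (a joint): the feeder's vertical plunger: 0 m up, 0.025 m fully pressed down (hard stop). Spring return; a slow press needs about 2 N at first and 5 N at the bottom, a little more if faster. It comes back up by itself in under 1 s
- plunger_top (a point): centre of the flat top of the plunger's round black head (42 mm diameter, 12 mm thick), on the plunger's axis at feeder x -70, y 0; 84 mm above the table when up, 59 mm when pressed
- magazine (a point): centre of the magazine's floor, 8 mm above the table, at feeder x 0, y 0
- bay_left (a point): point on the floor of the steel bay on the feeder's +y side, at feeder x 58, y 75, 6 mm above the table (2 mm below the apron): free floor between apron and foot. The bay: x 22 to 95, y 36 to 165, open to the apron at y 36, with lips 16 mm high, 4 mm thick on its other three sides. A loose wooden foot stands near its outer end, y about 137
- bay_right (a point): the same in the mirror-image bay on the feeder's -y side (y -36 to -165), at feeder x 58, y -75; the other foot stands near its outer end, y about -137
- glide0: lowest furniture glide at the start: black plastic disc, 32 mm diameter, 10 mm thick, about 12 g, lying flat. Origin at the centre of its underside, z up, at the bottom of the magazine's stack; the one that is ejected
- glide1: second furniture glide at the start: black plastic disc, 32 mm diameter, 10 mm thick, about 12 g, lying flat. Origin at the centre of its underside, z up; it must stay in the magazine
- glide2: third furniture glide at the start: black plastic disc, 32 mm diameter, 10 mm thick, about 12 g, lying flat. Origin at the centre of its underside, z up; it must stay in the magazine
- glide3: top furniture glide at the start: black plastic disc, 32 mm diameter, 10 mm thick, about 12 g, lying flat. Origin at the centre of its underside, z up; it must stay in the magazine
- round_foot: round turned wooden furniture foot, 44 mm widest diameter, 55 mm tall, 90 g, standing loose near the outer end of one of the bays (left or right differs). Origin at the centre of its underside
- square_foot: square wooden furniture foot, 40 mm wide with a slimmer base, 55 mm tall, 100 g, standing loose near the outer end of the other bay. Origin at the centre of its underside
- spray_can: closed can standing on the table to the left of the feeder, 56 mm diameter, 150 mm tall. Origin at the centre of its underside
- hammer: hammer lying on the table to the feeder's right, handle towards its own -x. Origin under its middle
- jar: lidded glass jar standing on the table to the left of the feeder, nearer the robot, 64 mm diameter, 75 mm tall. Origin at the centre of its underside

How it is judged (in metres and radians):
On the way, in this order (a step that is already met when the one before it is completed fails the run):
1. the plunger is pressed all the way down (value of joint plunger above 0.022 m).
2. the plunger is back up and one glide lies out on the tray (value of joint plunger below 0.003 m and x of glide0 in the frame of feeder above 0.036 m), for 0.1 s.
3. the glide lies in the round foot's bay (((y of glide0 in the frame of feeder above 0.05 m and y of round_foot in the frame of feeder above 0 m) or (y of glide0 in the frame of feeder below -0.05 m and y of round_foot in the frame of feeder below 0 m)) and y of glide0 in the frame of feeder between -0.151 and 0.151 m and x of glide0 in the frame of feeder between 0.034 and 0.085 m and z of glide0 in the frame of feeder below 0.0085 m and angle between glide0's own z axis and vertical below 0.1 rad), for 0.2 s.
At the end, for the whole second after the job is handed in: The ejected glide lies flat and at rest wholly inside the bay of the round foot (its centre at least 14 mm past the bay's inner edge), the plunger is up (within 3 mm), the other three glides are in the magazine (within 8 mm of its axis) with the next one at the bottom, and both feet stand upright (all of step 3 and linear speed of glide0 below 0.01 m/s and value of joint plunger below 0.003 m and horizontal distance between each of glide1, glide2, glide3 and magazine below 0.008 m and height (world z) of glide1 below 0.0115 m and angle between each of round_foot, square_foot's own z axis and vertical below 0.1 rad); the robot touches nothing.
It fails at once if the ejected glide was lifted or tipped up (its underside's centre more than 12 mm above the apron) (height (world z) of glide0 above 0.02 m).
It fails at once if a second glide was ejected or pulled out (horizontal distance between any of glide1, glide2, glide3 and magazine above 0.014 m).
It fails at once if a glide of the stack was lifted (height (world z) of glide1 above 0.03 m or height (world z) of glide2 above 0.04 m or height (world z) of glide3 above 0.05 m).
It fails at once if a furniture foot was shifted by more than 12 mm, lifted or knocked over (distance of any of round_foot, square_foot from where it was at the start of the episode above 0.012 m or angle between any of round_foot, square_foot's own z axis and vertical above 0.4 rad).
It fails at once if a thing around the feeder was disturbed (moved more than 20 mm) (distance of any of spray_can, hammer, jar from where it was at the start of the episode above 0.02 m).
It also fails if it takes over 48 s, if anything falls off the work surface, if the arm or the gripper's body presses on something with over 40 N, if the wrist force passes 120 N, or if a joint passes its speed limit or range.

ROBOT

A 6-joint arm with a two-finger parallel gripper is mounted at the origin on the work surface. World frame = base frame: x ahead of the robot, y to its left, z up, the work surface at z = 0. Lengths are in m, angles in degrees, forces in N, time in s.
With the tool pointing down it reaches from about 0.375 to 0.9 m from the base axis. Payload 3.1 kg.
Tool frame: the origin (TCP) lies at the very end of the fingers, on their centre line; the grasp point (between the pads) lies bot.hold_point_z behind it (bot.hold_point_z is the distance from the TCP to the grasp point, in m); z points along the fingers, y is the line along which they close (so a half turn about z gives the same grasp; the last joint's range is limited). The gripper opens to 87 mm and grips with 3 to 60 N. Pads are 19 mm wide; open, the fingers measure 117 mm over their backs; the gripper's body (75 mm by 190 mm) begins 51 mm behind the grasp point.
Start: joints at [57.725, 30.224, 82.088, -0, 67.689, -10.227], TCP at [0.235, 0.579, 0.223] pointing down, gripper open.
Joint ranges: [-176.69, 176.69], [-43.24, 126.21], [12.49, 139.97], [-82, 262], [0, 151.66], [-163.58, 163.58]. Speed limits (degrees/s): [159.86, 159.86, 180, 180, 180, 180].

INTERFACE

Orientations are given as a 3x3 rotation matrix whose columns are the frame's x, y, z axes.
In Python, from rig import bot gives the robot as it stands.
- The arm moves only by the tool apply_moves, never from a script. Its argument "plan" is one flat list of numbers, 4 for each row, row after row: the shift along the world's x, y, z normalised to -1 to 1, where 1 is 0.05 m, then the turn about the world's z normalised to -1 to 1, where 1 is 10 degrees. A call has 1 to 12 rows; each row shifts and turns the commanded pose from where the row before left it; what a row does not reach is not made up. A row lasts 1/8 s, in which the tool goes at most 62.5 mm and 10.7 degrees, less where a joint would pass 70% of its speed; a pose out of reach is approached as far as the arm can. A call with a number of a shift or a turn outside -1 to 1 is refused whole. A call with a gripper value outside its range is refused whole. "grip" is the closure, from -1 (fully open) to 1 (shut), so that 0 is half open, set as the call begins (left out, the last holds). The fingers move at their own pace and stop on an object; the grip force is fixed at half the most. Time passes only in rows, so rows that do not move let the fingers close. It gives the time, the measured TCP pose, the force, the opening and the grip force at its end, in the units of the state.
- bot.read_state(): the state, without advancing time (a new reading comes with each control period).
- bot.capture(name): name is "scene" or "side" or "wrist"; returns (picture, depth): 420x560x3 uint8, red, green, blue; 420x560 float32, m along the optical axis (not along the pixel's ray), 0 where there is no reading.
- bot.camera_info(name): a dict with "vertical_fov" (degrees; the focal length in pixels is half the picture's height over the tangent of half this angle, whatever the lens; pixels are square), "cx", "cy" (the principal point, pixels), "k1" (the pictures are not rectified: a ray, as slopes to the right and down, at radius r is drawn at 1 + k1 r^2 times it, then the intrinsics apply), "rvec" (rotation vector, rad) and "tvec" (3), from world to camera coordinates, as OpenCV has them; the wrist camera has in their place "mount" (4x4, takes a point from camera to tool coordinates, whose origin is the TCP and whose axes are the flange's). Camera axes: x right, y down, z forward; pixel columns grow to the right and rows downward; lengths in m; the calibration is good to about 2 mm. A picture is of the moment at which its call begins: read the wrist's pose just before it. camera_info takes no time and is no camera call.
- bot.hand_in(): hands the job in; it is judged then, once.
Trained networks look in the newest picture that a camera, given by its name, has taken for a name from the list of things; names that differ only in an ending like _2 or _b are one class to them, and where a whole thing is asked for, a point or a joint stands for the part that bears it (a point fixed in the world has none). Each returns a list of dicts, best first, with "p" (0 to 1); they miss things now and then, are a little off and sometimes report something else, mostly with a low value. They report only what shows in the picture. A call takes as long as a camera call.
- bot.outline_of(camera, target): "mask" (420x560 bool, what is visible of it) and "xy" ([column, row] as shares, 0 to 1, of the picture: columns of its width, rows of its height, amid what is visible of it).
- bot.pinpoint(camera, target): "xy" ([column, row] as shares, 0 to 1, of the picture: columns of its width, rows of its height: a listed point, or the origin of a listed thing).
The state is a dict: "time_s": time; "joint_positions": joint angles; "qvel": joint speeds; "tau": joint torques, N m; "position": TCP position; "tcp_rot": TCP orientation; "force": force on the tool from outside, world axes, zero at the start; "moment": the same for the moment, N m; "opening": opening from 0.0 (shut) to 1.0 (fully open); "grasp_force": force on a finger pad.
Only numpy, scipy, OpenCV 4.12 (cv2) and the standard library are available. Lean on these libraries where they do the work, as an engineer would, in place of code of your own. Each camera call takes 0.05 s, during which the arm holds its last target. There are 200 camera calls.

## Working session

There is one attempt and no reset: what is moved stays moved. The work goes in short steps, Python scripts to look and compute and a tool call to move; the robot and the scene stay as the last step left them, time stands still between calls to the robot, and variables do not carry over. Pictures are saved under pics/ and viewed, at most 10 in all, crops included, and the job is handed in when it is done.

Besides the shell and the picture viewer there is one more tool, called after ">>>" by a JSON object that holds its "fn" and its "kwargs". apply_moves: Moves the arm, as the interface text tells. Its arguments: {"type":"object","properties":{"plan":{"type":"array","items":{"type":"number"}},"grip":{"type":"number"}},"required":["plan"]}

```bash
mkdir -p pics
cat > h.py <<'E'
import numpy as np, cv2
from rig import bot
def cam(n):
    c=bot.camera_info(n); f=210/np.tan(np.radians(c["vertical_fov"])/2)
    K=np.array([[f,0,c["cx"]],[0,f,c["cy"]],[0,0,1]])
    if "rvec" in c:
        R=cv2.Rodrigues(np.array(c["rvec"],float))[0]; t=np.array(c["tvec"],float).ravel()
        return K,c["k1"],R.T,-R.T@t
    s=bot.read_state(); M=np.array(c["mount"]); T=np.array(s["tcp_rot"]).reshape(3,3)
    return K,c["k1"],T@M[:3,:3],T@M[:3,3]+np.array(s["position"])
def ray(n,uv,C=None):
    K,k1,R,o=C or cam(n)
    p=cv2.undistortPoints(np.array(uv,float).reshape(-1,1,2),K,np.array([k1,0,0,0.])).reshape(-1,2)
    return o,np.c_[p,np.ones(len(p))]@R.T
def atz(n,uv,z,C=None):
    o,d=ray(n,uv,C); return o+d*((z-o[2])/d[:,2])[:,None]
def atdepth(n,uv,dep,C=None):
    o,d=ray(n,uv,C); return o+d*np.array(dep).reshape(-1,1)
E
python3 - <<'E'
from h import *
for n in ("scene","side"):
    p,d=bot.capture(n); cv2.imwrite(f"pics/{n}0.png",p[...,::-1])
    for t,z in (("plunger_top",.084),("magazine",.008),("ejected",.008),("bay_left",.006),("bay_right",.006),("round_foot",.006),("square_foot",.006),("spray_can",0),("jar",0),("hammer",0)):
        r=bot.pinpoint(n,t)[:1]
        for q in r:
            uv=np.array(q["xy"])*[560,420]; print(n,t,round(q["p"],2),uv.round(),atz(n,uv,z).round(4)[0])
E
```

```text
scene magazine 0.88 [306. 225.] [0.5458 0.06   0.008 ]
scene ejected 0.82 [321. 239.] [0.5973 0.0349 0.008 ]
scene bay_left 0.79 [345. 225.] [0.6313 0.1073 0.006 ]
scene bay_right 0.29 [341. 224.] [0.6209 0.1066 0.006 ]
scene round_foot 0.71 [291. 167.] [0.3988 0.2684 0.006 ]
scene square_foot 0.96 [276. 264.] [ 0.5382 -0.0858  0.006 ]
scene spray_can 0.56 [360. 158.] [0.5645 0.4111 0.    ]
scene jar 0.7 [292. 167.] [0.3967 0.2775 0.    ]
scene hammer 0.56 [192. 377.] [ 0.5263 -0.3895  0.    ]
side plunger_top 0.77 [266. 188.] [0.4786 0.096  0.084 ]
side magazine 0.67 [292. 217.] [0.5432 0.0634 0.008 ]
side ejected 0.93 [311. 223.] [0.5921 0.0397 0.008 ]
side bay_left 0.79 [321. 202.] [0.6263 0.1164 0.006 ]
side bay_right 0.71 [304. 241.] [ 0.5681 -0.0172  0.006 ]
side round_foot 0.6 [328. 190.] [0.6519 0.1644 0.006 ]
side square_foot 0.8 [297. 266.] [ 0.5435 -0.0914  0.006 ]
side spray_can 0.73 [289. 142.] [0.5571 0.4031 0.    ]
side jar 0.61 [232. 165.] [0.3782 0.2912 0.    ]
side hammer 0.62 [297. 397.] [ 0.5225 -0.3885  0.    ]
```

View pics/scene0.png

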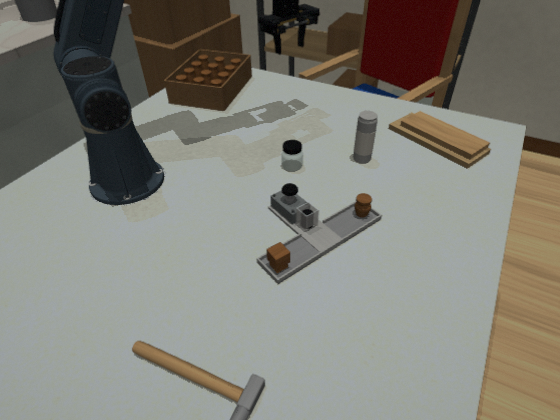

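View pics/side0.png

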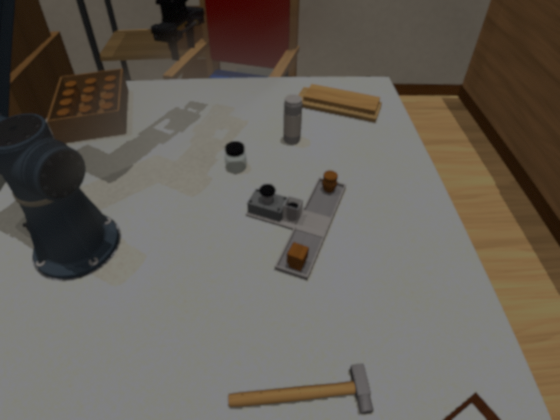

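The round foot stands in the left bay (scene pixel 363,205), and the square foot in the right (278,258). The feeder yaw is about -25°. I'm moving over it for a close look.

>>> {"fn": "apply_moves", "kwargs": {"plan": [0.4,-0.9,0.1,0,0.4,-0.9,0.1,0,0.4,-0.9,0.1,0,0.4,-0.9,0.1,0,0.4,-0.9,0.1,0,0.4,-0.9,0.1,0,0.4,-0.9,0.1,0,0.4,-0.9,0.1,0,0.4,-0.9,0.1,0,0.4,-0.9,0.1,0,0,0,0,0,0,0,0,0], "grip": 1}}

```text
time_s: 2.6
position: [0.4341, 0.1295, 0.2725]
tcp_rot: [[-0.927, 0.376, -0.001], [0.376, 0.927, 0.001], [0.001, 0.0, -1.0]]
force: [0.2, 0.5, 0.5]
opening: 0.005
grasp_force: 0.0
```

```bash
cat > m.py <<'E'
from h import *
import sys
s=bot.read_state(); print(s["time_s"],np.round(s["position"],4),np.round(s["tcp_rot"],3).tolist(),np.round(s["joint_positions"],1),s["opening"],bot.hold_point_z)
C=cam("wrist"); p,d=bot.capture("wrist"); cv2.imwrite(f"pics/{sys.argv[1]}.png",p[...,::-1])
for t,z in (("plunger_top",.084),("magazine",.008),("ejected",.008),("bay_left",.006),("bay_right",.006),("round_foot",.006),("square_foot",.006),("jar",0)):
    for q in bot.pinpoint("wrist",t)[:1]:
        uv=np.array(q["xy"])*[560,420]; print(t,round(q["p"],2),uv.round(),atz("wrist",uv,z,C).round(4)[0])
E
python3 m.py w1
```

```text
2.6 [0.4341 0.1295 0.2725] [[-0.927, 0.376, -0.001], [0.376, 0.927, 0.001], [0.001, 0.0, -1.0]] [  2.4  13.  102.    0.   65.  -65.5] 0.004929175713179918 0.0187
plunger_top 0.7 [264. 240.] [0.4827 0.0957 0.084 ]
ejected 0.6 [259. 304.] [0.5849 0.0434 0.008 ]
jar 0.65 [390.  89.] [0.3962 0.2833 0.    ]
```

View pics/w1.png

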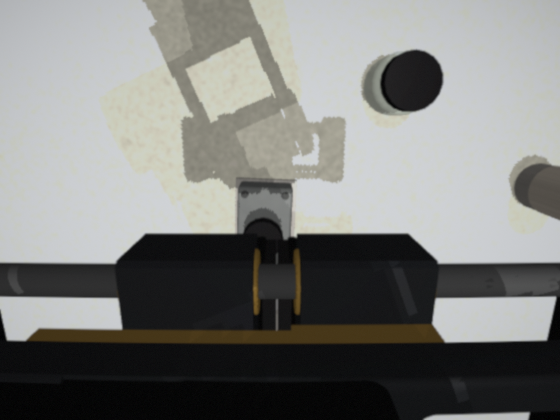

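The wrist view shows the feeder housing at columns 237-293, rows 180-235, nearly aligned with the image; the plunger is partly hidden by the fingers. The camera sees the robot side, so I'm moving further out.

>>> {"fn": "apply_moves", "kwargs": {"plan": [0.9,-0.4,0.3,0,0.9,-0.4,0.3,0,0.9,-0.4,0.3,0,0.9,-0.4,0.3,0,0,0,0,0,0,0,0,0]}}

```text
time_s: 3.8
position: [0.6136, 0.0496, 0.3317]
tcp_rot: [[-0.927, 0.375, -0.002], [0.375, 0.927, 0.001], [0.003, -0.0, -1.0]]
force: [-0.8, -0.3, 0.0]
opening: 0.005
grasp_force: 0.0
```

```bash
python3 m.py w2
```

```text
3.8 [0.6136 0.0496 0.3317] [[-0.927, 0.375, -0.002], [0.375, 0.927, 0.001], [0.003, -0.0, -1.0]] [ -5.8  23.8  75.3   0.   81.  -73.7] 0.005431628889458298 0.0187
plunger_top 0.91 [271.  43.] [0.4837 0.0952 0.084 ]
magazine 0.7 [268. 115.] [0.55   0.0629 0.008 ]
ejected 0.91 [266. 148.] [0.5886 0.045  0.008 ]
bay_left 0.92 [322. 160.] [0.6309 0.1072 0.006 ]
bay_right 0.57 [209. 154.] [ 0.5669 -0.0277  0.006 ]
round_foot 0.57 [372. 159.] [0.6533 0.1686 0.006 ]
square_foot 0.62 [158. 157.] [ 0.5458 -0.0921  0.006 ]
```

View pics/w2.png

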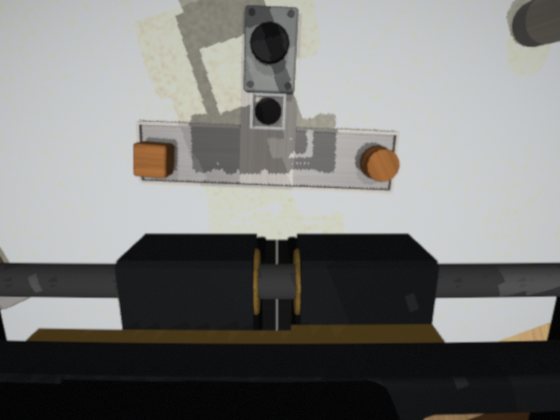

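Clear top-down view: plunger head at (270,43), magazine (268,112), round foot at the right of the picture (380,163), square foot (153,160). Now the rigid fit of the feeder.

Run:
```python
from h import *
F=np.array([[-70,0],[0,0],[49,0],[58,75],[58,-75],[99,169],[99,-169]])/1e3
W=np.array([[.4837,.0952],[.55,.0629],[.5886,.045],[.6309,.1072],[.5669,-.0277]])
L=atz("wrist",[[391,189],[139,181]],.016)[:,:2]; print(L)
r=bot.outline_of("wrist","plunger_top")[0]; m=cv2.moments(r["mask"].astype(np.uint8)); uv=[m["m10"]/m["m00"],m["m01"]/m["m00"]]
print(r["p"],uv,atz("wrist",uv,.084))
W=np.r_[W,L]
a=F-F.mean(0); b=W-W.mean(0); th=np.arctan2((a[:,0]*b[:,1]-a[:,1]*b[:,0]).sum(),(a*b).sum())
R=np.array([[np.cos(th),-np.sin(th)],[np.sin(th),np.cos(th)]]); t=W.mean(0)-R@F.mean(0)
print(np.degrees(th),t,"\nres mm",((F@R.T+t-W)*1e3).round(1).tolist())
for n,p in (("pl",(-.07,0)),("ej",(.049,0)),("end",(.049,.075))): print(n,(R@p+t).round(4))
```

```text
[[ 0.70092692  0.17802156]
 [ 0.56581803 -0.12724696]]
0.72 [269.3114241001565, 42.1095461658842] [[0.48420236 0.09385132 0.084     ]]
-24.33464624977375 [0.54569668 0.06487282] 
res mm [[-1.8, -1.5], [-4.3, 2.0], [1.7, -0.3], [-1.5, 2.1], [0.7, 0.3], [4.6, 0.0], [0.4, -2.7]]
pl [0.4819 0.0937]
ej [0.5903 0.0447]
end [0.6212 0.113 ]
```

>>> {"fn": "apply_moves", "kwargs": {"plan": [-0.44,0.15,-0.6,-0.23,-0.44,0.15,-0.8,0,-0.44,0.15,-0.8,0,-0.44,0.15,-0.8,0,-0.44,0.15,-0.8,0,-0.42,0.14,-0.8,0,0,0,0,0,0,0,0,0]}}

```text
time_s: 5.3
position: [0.4861, 0.0936, 0.1037]
tcp_rot: [[-0.911, 0.412, 0.004], [0.412, 0.911, -0.0], [-0.004, 0.001, -1.0]]
force: [1.4, -0.6, 0.2]
opening: -0.001
grasp_force: 0.0
```

>>> {"fn": "apply_moves", "kwargs": {"plan": [-0.04,0,-0.24,0,0,0,-0.08,0,0,0,-0.08,0,0,0,-0.08,0,0,0,-0.08,0,0,0,-0.08,0,0,0,-0.08,0,0,0,-0.08,0,0,0,-0.08,0,0,0,-0.01,0,0,0,0,0]}}

```text
time_s: 6.68
position: [0.4822, 0.0937, 0.0592]
tcp_rot: [[-0.911, 0.412, 0.002], [0.412, 0.911, -0.0], [-0.002, 0.0, -1.0]]
force: [-2.6, -1.7, 15.1]
opening: 0.004
grasp_force: 7.8
```

Hard stop reached (15 N at z 0.0592). I'm rising and moving out to look.

>>> {"fn": "apply_moves", "kwargs": {"plan": [0,0,0.2,0,0,0,0.5,0,0,0,0.8,0,0.5,-0.2,0.8,0,0.7,-0.3,0.8,0,0.7,-0.3,0.6,0,0.7,-0.3,0,0,0,0,0,0,0,0,0,0]}}

```text
time_s: 7.8
position: [0.6098, 0.0393, 0.2415]
tcp_rot: [[-0.911, 0.412, -0.004], [0.412, 0.911, 0.001], [0.004, -0.001, -1.0]]
force: [0.3, 0.5, 1.0]
opening: 0.005
grasp_force: 0.0
```

>>> {"fn": "apply_moves", "kwargs": {"plan": [0,0,0,0,0,0,0,0], "grip": 0}}

```text
time_s: 8.05
position: [0.6106, 0.0394, 0.2428]
tcp_rot: [[-0.911, 0.412, -0.001], [0.412, 0.911, 0.0], [0.001, -0.0, -1.0]]
force: [-0.9, 0.5, -0.2]
opening: 0.148
grasp_force: 0.0
```

```bash
cat > g.py <<'E'
from h import *
import sys
s=bot.read_state(); P=np.array(s["position"]); print(s["time_s"],P.round(4),s["opening"])
C=cam("wrist"); p,d=bot.capture("wrist"); cv2.imwrite(f"pics/{sys.argv[1]}.png",p[...,::-1])
th=np.radians(-24.33);R=np.array([[np.cos(th),-np.sin(th)],[np.sin(th),np.cos(th)]]); t=np.array([.5457,.0649])
print("tcp in feeder",(R.T@(P[:2]-t)).round(4))
for t_,z in (("glide0",.008),("plunger_top",.084),("ejected",.008),("round_foot",.006),("square_foot",.006)):
    for q in bot.pinpoint("wrist",t_)[:4 if t_=="glide0" else 1]:
        uv=np.array(q["xy"])*[560,420]; w=atz("wrist",uv,z,C)[0]; print(t_,round(q["p"],2),uv.round(),w.round(4),"F",(R.T@(w[:2]-t)).round(4))
E
python3 g.py w3
```

```text
8.05 [0.6106 0.0394 0.2428] 0.14783984363114977
tcp in feeder [0.0697 0.0035]
glide0 0.67 [271. 157.] [0.5898 0.0422 0.008 ] F [ 0.0495 -0.0025]
glide0 0.67 [274. 110.] [0.5469 0.0651 0.008 ] F [0.001  0.0007]
plunger_top 0.66 [276.  18.] [0.4823 0.0967 0.084 ] F [-0.0708  0.0028]
ejected 0.95 [273. 157.] [0.5907 0.0444 0.008 ] F [ 0.0495 -0.0001]
round_foot 0.96 [399. 164.] [0.6536 0.1655 0.006 ] F [0.0569 0.1362]
square_foot 0.82 [148. 170.] [ 0.5469 -0.0865  0.006 ] F [ 0.0634 -0.1375]
```

View pics/w3.png

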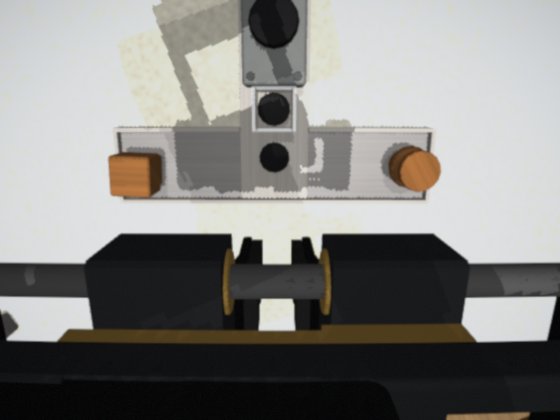

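The glide lies out at (274,157), feeder (0.0495, -0.001), with the next one in the magazine. Now I lower the half-open fingers to either side of it.

>>> {"fn": "apply_moves", "kwargs": {"plan": [-0.21,0.04,-0.6,0,-0.2,0.04,-0.8,0,0,0,-0.8,0,0,0,-0.8,0,0,0,-0.8,0,0,0,-0.2,0,0,0,0,0,0,0,0,0]}}

```text
time_s: 9.35
position: [0.5925, 0.0427, 0.0447]
tcp_rot: [[-0.911, 0.412, 0.003], [0.412, 0.911, -0.0], [-0.003, 0.001, -1.0]]
force: [0.3, -0.3, -0.7]
opening: 0.498
grasp_force: 0.0
```

>>> {"fn": "apply_moves", "kwargs": {"plan": [0,0,-0.2,0,0,0,-0.2,0,0,0,-0.12,0,0,0,-0.1,0,0,0,0,0,0,0,0,0]}}

```text
time_s: 10.1
position: [0.5912, 0.0428, 0.0121]
tcp_rot: [[-0.911, 0.412, 0.0], [0.412, 0.911, -0.0], [-0.0, 0.0, -1.0]]
force: [-0.7, 0.1, 0.5]
opening: 0.5
grasp_force: 0.0
```

>>> {"fn": "apply_moves", "kwargs": {"plan": [0.05,0.11,0,0,0.05,0.11,0,0,0.05,0.11,0,0,0.05,0.11,0,0,0.05,0.11,0,0,0.05,0.11,0,0,0.05,0.11,0,0,0.05,0.11,0,0,0.05,0.11,0,0,0.05,0.11,0,0,0.05,0.11,0,0,0.04,0.08,0,0]}}

```text
time_s: 11.6
position: [0.6207, 0.1077, 0.012]
tcp_rot: [[-0.911, 0.412, 0.0], [0.412, 0.911, 0.0], [-0.0, 0.0, -1.0]]
force: [0.0, -0.6, -0.0]
opening: 0.5
grasp_force: 0.0
```

```bash
python3 g.py w4
```

```text
11.6 [0.6207 0.1077 0.012 ] 0.49999141705986444
tcp in feeder [0.0507 0.0699]
glide0 0.72 [102. 154.] [0.5445 0.056  0.008 ] F [ 0.0026 -0.0086]
glide0 0.68 [263. 251.] [0.6161 0.1028 0.008 ] F [0.0485 0.0635]
plunger_top 0.48 [130. 147.] [0.5533 0.0996 0.084 ] F [-0.0074  0.0347]
```

The glide is at feeder (0.0485, 0.0635). I'm backing off a little, lifting, and checking.

>>> {"fn": "apply_moves", "kwargs": {"plan": [-0.04,-0.08,0,0,0,0,0,0,0,0,0.2,0,0,0,0.6,0,0,0,0.8,0,0.2,-0.4,0.9,0,0.2,-0.5,0.9,0,0.2,-0.5,0.9,0,0,0,0.5,0,0,0,0,0,0,0,0,0]}}

```text
time_s: 13.28
position: [0.6474, 0.0337, 0.251]
tcp_rot: [[-0.911, 0.412, -0.002], [0.412, 0.911, 0.0], [0.002, -0.001, -1.0]]
force: [-0.0, -1.0, -1.3]
opening: 0.503
grasp_force: 0.0
```

```bash
python3 g.py w5
```

```text
13.275 [0.6474 0.0337 0.251 ] 0.5031156193996843
tcp in feeder [0.1055 0.0135]
glide0 0.76 [322. 122.] [0.6158 0.1012 0.008 ] F [0.0489 0.0619]
glide0 0.58 [264.  72.] [0.5441 0.0661 0.008 ] F [-0.002   0.0005]
glide0 0.39 [196. 132.] [ 0.5693 -0.0271  0.008 ] F [ 0.0594 -0.0741]
ejected 0.95 [264. 118.] [0.5868 0.0461 0.008 ] F [ 0.0452 -0.0002]
round_foot 0.89 [392. 131.] [0.6562 0.1672 0.006 ] F [0.0585 0.1388]
square_foot 0.95 [139. 133.] [ 0.5439 -0.0844  0.006 ] F [ 0.0598 -0.1368]
```

View pics/w5.png

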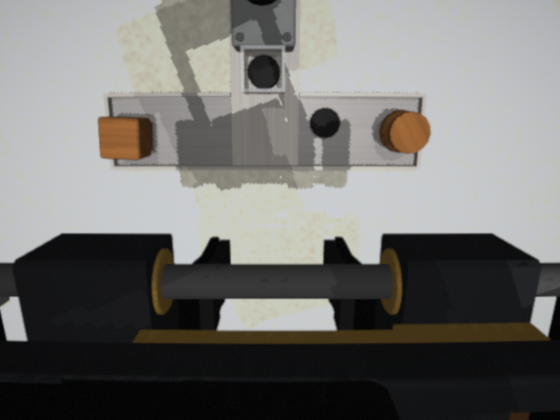

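The glide (324,122) lies flat wholly inside the bay, past the apron edge at about column 299. Both feet stand where they were.

```bash
python3 -c "
from rig import bot; print(bot.hand_in())"
```

```text
the job is handed in; nothing more can be done
None
```

The job is handed in, with no verdict returned: one glide was ejected and pushed into the round foot's (left) bay, where the last picture shows it lying about 62 mm from the feeder's centre line, with the feet and the magazine stack where they were.

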